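Slide a well plate under the read bridge of a plate reader

TASK

Load the plate reader: push the white well plate flat along the dark grey deck with the fingertips, in through the blue flared mouth and under the low white bridge, until it is fully home and flush against the blue stop bar at the other end. Only push it: never lift or tip it, and leave the bottle, beaker and jar where they stand.

Things in the scene. Friction and masses are not known exactly. Their poses are not given: they have to be found in the camera images.
- plate: The loose white 24-well plate with grey wells, 128 mm long (its x) by 86 mm wide (its y) by 14 mm high (13.5 mm exactly), 0.08 to 0.17 kg, lying flat on the deck. Origin: centre of its underside; z up. It starts on the deck before the mouth, up to 30 mm off the tunnel's line and turned by up to 20 degrees.
- home (a point): The point on the deck top, mid-way under the bridge, where the plate's origin is when it is fully home (34 mm of the plate then stick out at each end of the bridge). Its x axis points along the tunnel in the pushing direction, from the flared mouth to the stop bar; y across the tunnel; z up. The home plate lies with its length along x, either way round.
- mouth (a point): Middle of the tunnel's entrance on the deck top, 30 mm before home; axes as home's. The bridge is 60 mm deep along x. Its two legs leave a tunnel 94 mm wide and 19 mm high; legs and bridge reach 47 mm above the deck and 73 mm out to each side. Two blue flared guides, 18 mm high, run from the legs' inner edges out to 24 mm before the mouth, where they stand about 140 mm apart.
- stop (a point): Middle of the face of the blue stop bar, on the deck top, 64 mm beyond home; axes as home's. The bar is rigid, 12 mm high, 12 mm thick and 120 mm wide across the tunnel.
- reader: The plate reader, fixed: a flat dark grey deck 380 by 280 mm, 10 mm thick, with the white bridge, blue guides and blue stop bar on it. Origin on the bench under the middle of the bridge (10 mm below home), axes as home's; the deck reaches from x = -290 to +90 mm and y = -140 to +140 mm. The plate starts at x = -190 to -165 mm.
- reagent: Bystander: amber glass bottle with a black cap, 56 mm across, about 110 mm high, standing on the bench. Origin: centre of its underside.
- beaker: Bystander: clear glass beaker, 64 mm across, 80 mm high, standing on the bench. Origin: centre of its underside.
- jar: Bystander: white jar with a blue cap, 56 mm across, about 60 mm high, standing on the bench. Origin: centre of its underside.
Mind the look-alikes: they are no part of the job. Of the things like the plate, leave any that is purple; of the rest the smaller one is meant.

How it is judged:
On the way:
1. the plate's leading edge is under the bridge, the plate lined up with the tunnel (x of plate in the frame of home above -0.085 m and y of plate in the frame of home between -0.015 and 0.015 m and angle between the x axis of plate and the x axis of home, either way round below 0.2 rad), for 0.05 s.
At the end, for the whole second after the job is handed in: The plate lies flat and at rest on the deck under the bridge, within 4 mm of home along the tunnel, within 8 mm across it and within 3.4 degrees of square to the stop bar; the bottle, beaker and jar stand upright within 20 mm of where they were (x of plate in the frame of home between -0.004 and 0.004 m and y of plate in the frame of home between -0.008 and 0.008 m and z of plate in the frame of home between -0.003 and 0.003 m and angle between the x axis of plate and the x axis of home, either way round below 0.06 rad and angle between plate's own z axis and vertical below 0.03 rad and linear speed of plate below 0.01 m/s and distance of each of reagent, beaker, jar from where it was at the start of the episode below 0.02 m and angle between each of reagent, beaker, jar's own z axis and vertical below 0.1 rad); the robot touches nothing.
It fails at once if the plate is lifted more than 6 mm off the deck (z of plate in the frame of home above 0.006 m).
It fails at once if the plate is tipped by more than 5 degrees (angle between plate's own z axis and vertical above 0.09 rad).
It fails at once if the bottle, beaker or jar is moved more than 20 mm or tipped (distance of any of reagent, beaker, jar from where it was at the start of the episode above 0.02 m or angle between any of reagent, beaker, jar's own z axis and vertical above 0.2 rad).
It also fails if it takes over 58 s, if anything falls off the work surface, if the arm or the gripper's body presses on something with over 40 N, if the wrist force passes 120 N, or if a joint passes its speed limit or range.

ROBOT

A 6-joint arm with a two-finger parallel gripper is mounted at the origin on the work surface. World frame = base frame: x ahead of the robot, y to its left, z up, the work surface at z = 0. Lengths are in m, angles in rad, forces in N, time in s.
With the tool pointing down it reaches from about 0.3 to 0.85 m from the base axis. Payload 4.2 kg.
Tool frame: the origin (TCP) lies at the very end of the fingers, on their centre line; the grasp point (between the pads) lies 19 mm behind it; z points along the fingers, y is the line along which they close (so a half turn about z gives the same grasp; the last joint's range is limited). The gripper opens to 91 mm and grips with 3 to 60 N. Pads are 32 mm wide; open, the fingers measure 118 mm over their backs; the gripper's body (76 mm by 178 mm) begins 60 mm behind the grasp point.
Start: joints at [-1.346, 0.32, 1.565, -0, 1.257, -0.02], TCP at [0.139, -0.558, 0.214] pointing down, gripper open.
Joint ranges: [-3.11, 3.11], [-0.84, 2.01], [0.21, 2.61], [-1.34, 4.49], [0.05, 2.63], [-2.56, 2.56]. Speed limits (rad/s): [2.57, 2.57, 3.14, 3.14, 3.14, 3.14].

INTERFACE

Orientations are given as a 3x3 rotation matrix whose columns are the frame's x, y, z axes.
In Python, from rig import arm gives the robot as it stands. The module is installed in compiled form; this text tells all that it offers.
- The arm moves only by the tool drive_tool, never from a script. Its arguments are lists of equal length, an entry for each row: "translation": the shift along the tool's x, y, z in m, a list of three; "dr": the turn, a rotation vector about the tool's x, y, z in rad, a list of three. A call has 1 to 12 rows; each row is the pose to reach, as a shift and turn from the pose commanded when the call began, along the tool's axes at that moment; what a row does not reach only later rows make up. A row lasts 1/10 s, in which the tool goes at most 50 mm and 8.59 degrees, less where a joint would pass 70% of its speed; a pose out of reach is approached as far as the arm can. A call with a gripper value outside its range is refused whole. "fingers" is the opening in per cent of the stroke, from 0 (shut) to 100 (fully open), set as the call begins (left out, the last holds). The fingers move at their own pace and stop on an object; the grip force is fixed at half the most. Time passes only in rows, so rows that repeat a pose let the fingers close. It gives the time, the measured TCP pose, the force and the opening at its end, in the units of the state.
- arm.read_state(): the state, without advancing time (a new reading comes with each control period).
- arm.get_image(name): name is "scene" or "top" or "wrist"; returns the picture (480x640x3 uint8, red, green, blue); there is no depth.
- arm.get_calibration(name): a dict with "fx", "fy", "cx", "cy" (pixels), "R" (3x3) and "t" (3): a world point X has camera coordinates R X + t; the wrist camera has in their place "hand_eye" (4x4, takes a point from camera to tool coordinates, whose origin is the TCP and whose axes are the flange's). Camera axes: x right, y down, z forward; pixel columns grow to the right and rows downward; lengths in m; the calibration is good to about 2 mm. A picture is of the moment at which its call begins: read the wrist's pose just before it. get_calibration takes no time and is no camera call.
- arm.hand_in(): hands the job in, once; it reports no verdict.
Trained networks look in the newest picture that a camera, given by its name, has taken for a name from the list of things; names that differ only in an ending like _2 or _b are one class to them, and where a whole thing is asked for, a point or a joint stands for the part that bears it (a point fixed in the world has none). Each returns a list of dicts, best first, with "conf" (0 to 1); they miss things now and then, are a little off and sometimes report something else, mostly with a low value. They report only what shows in the picture. A call takes as long as a camera call. They do not tell look-alikes from the thing itself.
- arm.regions_of(target, camera): "region" (480x640 bool, what is visible of it) and "uv" ([column, row] in pixels, amid what is visible of it).
The state is a dict: "t": time; "joint_pos": joint angles; "qvel": joint speeds; "joint_efforts": joint torques, N m; "tool_pos": TCP position; "ee_rot": TCP orientation; "wrist_force": force on the tool from outside, world axes, zero at the start; "ft_torque": the same for the moment, N m; "opening": opening from 0.0 (shut) to 1.0 (fully open).
Only numpy, scipy, OpenCV 4.12 (cv2) and the standard library are available. Lean on these libraries where they do the work, as an engineer would, in place of code of your own. Each camera call takes 0.05 s, during which the arm holds its last target. There are 200 camera calls.

## Working session

There is one attempt and no reset: what is moved stays moved. The work goes in short steps, Python scripts to look and compute and a tool call to move; the robot and the scene stay as the last step left them, time stands still between calls to the robot, and variables do not carry over. Pictures are saved under pics/ and viewed, on a budget of 10 in all, crops included, one or two more only if the job needs it, and the job is handed in when it is done.

Besides the shell and the picture viewer there is one more tool, called after ">>>" as name(argument=value, ...) on one line, values as JSON. drive_tool: Moves the arm, as the interface text tells. Its arguments: {"type":"object","properties":{"translation":{"type":"array"},"dr":{"type":"array"},"fingers":{"type":"number"}},"required":["translation","dr"]}

```bash
mkdir -p pics; cat > h.py <<'E'
import numpy as np, cv2
from rig import arm
def project(c,X):
    k=arm.get_calibration(c); p=np.atleast_2d(X)@np.array(k["R"]).T+np.array(k["t"])
    return np.c_[k["fx"]*p[:,0]/p[:,2]+k["cx"],k["fy"]*p[:,1]/p[:,2]+k["cy"]]
def unproj(c,uv,z):
    k=arm.get_calibration(c);R=np.array(k["R"]);t=np.array(k["t"]);uv=np.atleast_2d(uv).astype(float)
    d=np.c_[(uv[:,0]-k["cx"])/k["fx"],(uv[:,1]-k["cy"])/k["fy"],np.ones(len(uv))]@R
    o=-R.T@t
    return o+d*((z-o[2])/d[:,2])[:,None]
def save(c,n):
    im=arm.get_image(c); cv2.imwrite(f"pics/{n}.png",im[:,:,::-1]); return im
E
python3 - <<'E'
from h import *
np.set_printoptions(precision=4,suppress=True)
s=arm.read_state();print(s["tool_pos"],s["ee_rot"],s["t"])
for c in("top","scene"):
    save(c,c+"0")
    for n in("plate","reader","reagent","beaker","jar"):
        for d in arm.regions_of(n,c):
            m=d["region"].astype(np.uint8); r=cv2.minAreaRect(cv2.findNonZero(m)); print(c,n,round(d["conf"],2),d["uv"],m.sum(),np.round(cv2.boxPoints(r)).tolist())
            if c=="top": print(unproj(c,cv2.boxPoints(r),{"plate":.0235,"reader":.01}.get(n,.08))[:,:2].tolist())
E
```

```text
[ 0.1393 -0.5574  0.2131] [[ 0.9702  0.2424 -0.0004]
 [ 0.2424 -0.9702  0.0017]
 [ 0.     -0.0018 -1.    ]] 0.0
top plate 0.91 [357.4, 256.7] 1752 [[331.0, 244.0], [383.0, 239.0], [386.0, 274.0], [334.0, 278.0]]
[[0.640196928604804, -0.023331940248951258], [0.64913313152773, -0.15439287880872904], [0.5623860682378449, -0.15882824579223256], [0.5536197163387628, -0.028879902735523228]]
top plate 0.68 [480.0, 327.4] 3576 [[434.0, 325.0], [494.0, 287.0], [522.0, 329.0], [461.0, 368.0]]
[[0.43313040390742885, -0.2712102544814074], [0.5254561993918377, -0.42516546083757895], [0.4191896857036277, -0.48643249940969885], [0.32881685146631057, -0.3335042839054967]]
top plate 0.56 [364.3, 167.1] 1647 [[334.0, 160.0], [359.0, 137.0], [393.0, 173.0], [368.0, 197.0]]
[[0.8559111374678812, -0.03577253917151067], [0.9165233337827083, -0.10167880262333734], [0.8187845134833662, -0.18516568180763512], [0.7593027250505202, -0.11937581692491639]]
top reader 0.23 [357.8, 256.8] 1779 [[331.0, 244.0], [382.0, 239.0], [386.0, 274.0], [334.0, 279.0]]
[[0.6404934868181699, -0.022014492556886665], [0.65198047
[... 1151 characters left out ...]
.94 [290.3, 223.9] 1848 [[259.0, 235.0], [265.0, 201.0], [322.0, 211.0], [316.0, 245.0]]
scene plate 0.36 [334.7, 230.1] 14569 [[227.0, 259.0], [251.0, 157.0], [416.0, 195.0], [392.0, 297.0]]
scene reader 0.93 [334.9, 233.5] 14321 [[228.0, 258.0], [251.0, 157.0], [415.0, 195.0], [392.0, 296.0]]
scene reagent 0.91 [358.5, 304.9] 865 [[347.0, 285.0], [374.0, 285.0], [374.0, 323.0], [347.0, 323.0]]
scene beaker 0.83 [448.7, 221.5] 899 [[426.0, 232.0], [443.0, 197.0], [468.0, 209.0], [450.0, 244.0]]
scene jar 0.78 [437.9, 262.9] 695 [[420.0, 274.0], [435.0, 245.0], [457.0, 257.0], [443.0, 285.0]]
scene jar 0.54 [333.3, 228.7] 14557 [[227.0, 259.0], [250.0, 158.0], [415.0, 195.0], [392.0, 296.0]]
```

View pics/top0.png

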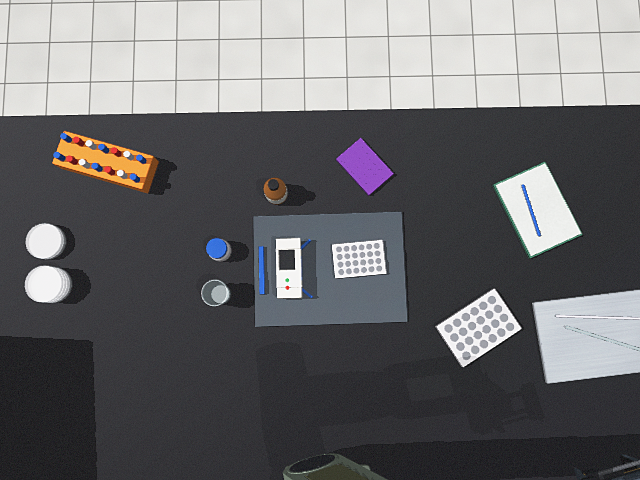

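View pics/scene0.png

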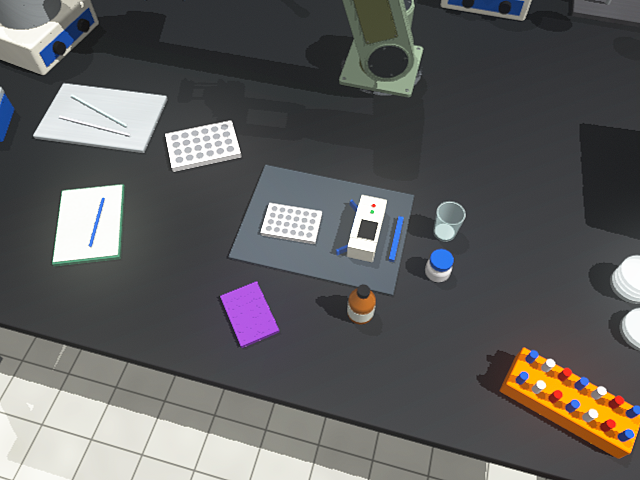

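The target is the white plate lying on the deck at about top (359,259). The big white plate at (478,328) and the purple one at (365,167) are the look-alikes. The tunnel runs left in the top view: mouth at about (305,268), stop bar at (262,270). Next I'll fit the deck and plate more accurately.

```bash
python3 - <<'E'
from h import *
from scipy.optimize import least_squares
np.set_printoptions(precision=4,suppress=True)
im=cv2.imread("pics/top0.png"); im2=cv2.imread("pics/scene0.png")
# deck corners by eye, refined
out={}
for c,I,seeds in(("top",im,[(254,216),(402,212),(407,322),(255,326)]),("scene",im2,[(266,165),(413,195),(392,294),(230,257)])):
    g=cv2.GaussianBlur(cv2.cvtColor(I,cv2.COLOR_BGR2GRAY),(3,3),0)
    p=cv2.cornerSubPix(g,np.float32(seeds).reshape(-1,1,2),(5,5),(-1,-1),(3,50,.01)).reshape(-1,2)
    w=unproj(c,p,.01);print(c,p.tolist(),w[:,:2].tolist(),np.linalg.norm(w-np.roll(w,-1,0),axis=1))
    out[c]=p
# home-frame deck corners
def tf(q,P): 
    ca,sa=np.cos(q[2]),np.sin(q[2]); return np.c_[q[0]+ca*P[:,0]-sa*P[:,1],q[1]+sa*P[:,0]+ca*P[:,1],P[:,2]]
# order top: (far-left)= stop end, far from robot
D=np.array([[.09,-.14,.01],[-.29,-.14,.01],[-.29,.14,.01],[.09,.14,.01]])
def res(q,cs): return np.concatenate([(project(c,tf(q,D[o]))-out[c]).ravel() for c,o in cs])
T=("top",[0,1,2,3]);S=("scene",[2,3,0,1])
for cs in([T],[S],[T,S]):
    r=least_squares(res,[.6,.09,1.57],args=(cs,)); print(r.x,np.abs(r.fun).max())
q=r.x
# stop bar and plate check
for c,I in(("top",im),("scene",im2)):
    best=None
    for d in []: pass
    hsv=cv2.cvtColor(I,cv2.COLOR_BGR2HSV)
    m=cv2.inRange(hsv,(0,0,150),(179,60,255)); x=cv2.inRange(hsv,(0,0,90),(179,60,255))
    cn,_=cv2.findContours(x,cv2.RETR_EXTERNAL,cv2.CHAIN_APPROX_NONE)
    pc=project(c,[[.601,-.092,.0235]])[0]
    k=max(cn,key=lambda a:cv2.pointPolygonTest(a,tuple(map(float,pc)),True))
    hull=cv2.convexHull(k); w=unproj(c,hull.reshape(-1,2),.0235)[:,:2]
    rr=cv2.minAreaRect(np.float32(w*1000)); print(c,"plate rect",rr)
    (cx,cy)=rr[0]; ca,sa=np.cos(q[2]),np.sin(q[2]); d=np.array([cx,cy])/1000-q[:2]
    print("in home",ca*d[0]+sa*d[1],-sa*d[0]+ca*d[1],"home yaw",np.degrees(q[2]))
E
```

```text
top [[253.1025390625, 216.2621612548828], [401.26373291015625, 211.63587951660156], [406.71722412109375, 321.24969482421875], [254.63487243652344, 326.4522705078125]] [[0.7164159791657553, 0.17446578131941815], [0.7215419838021403, -0.2041292823417605], [0.44415927160701524, -0.20713064587254656], [0.4382261618227594, 0.1710548936040326]] [0.3786 0.2774 0.3782 0.2782]
scene [[265.0910949707031, 163.97918701171875], [413.6532287597656, 194.70155334472656], [392.3277893066406, 294.2988586425781], [228.09719848632812, 256.2401123046875]] [[0.44236968271482535, -0.2038444347197191], [0.43842094210832605, 0.17411497688721772], [0.7170869120934166, 0.17713413646373366], [0.7209907795884669, -0.2008068041216626]] [0.378  0.2787 0.378  0.2786]
[0.5788 0.0836 1.5844] 0.5639392229415989
[0.5784 0.0866 1.5812] 0.5532072453650585
[0.5786 0.0852 1.5829] 1.1258619589547436
top plate rect ((579.5020141601562, -15.983108520507812), (275.5288391113281, 374.5860595703125), 0.8082831501960754)
in home -0.10115782731156221 0.00030019722928671384 home yaw 90.69154091584544
scene plate rect ((588.8132934570312, -10.679885864257812), (275.81732177734375, 375.0242004394531), 0.7881543636322021)
in home -0.09596737223051996 -0.009074410428522733 home yaw 90.69154091584544
```

Deck fit: home is at (0.579, 0.085) with yaw 90.7°. The plate is at about x −0.177, y −0.021 in the home frame, turned about 3°. I'll nudge it sideways onto the tunnel line first, then push it in from behind.

>>> drive_tool(translation=[[0.633,-0.322,0],[0.633,-0.322,0],[0.633,-0.322,0],[0.633,-0.322,0],[0.633,-0.322,0],[0.633,-0.322,0],[0.633,-0.322,0],[0.633,-0.322,0],[0.633,-0.322,0],[0.633,-0.322,0],[0.633,-0.322,0],[0.633,-0.322,0]], dr=[[0,0,0.233],[0,0,0.233],[0,0,0.233],[0,0,0.233],[0,0,0.233],[0,0,0.233],[0,0,0.233],[0,0,0.233],[0,0,0.233],[0,0,0.233],[0,0,0.233],[0,0,0.233]], fingers=60)

```text
t: 1.8
tool_pos: [0.5921, -0.1641, 0.2141]
ee_rot: [[1.0, 0.012, 0.0], [0.012, -1.0, -0.0], [0.0, 0.0, -1.0]]
wrist_force: [-0.7, -0.1, 1.1]
opening: 0.599
```

```bash
cat >> h.py <<'E'
H=np.array([.5786,.0852]);YAW=1.5829
def goto(x,y,z,yaw):
    s=arm.read_state();R=np.array(s["ee_rot"]);p=np.array(s["tool_pos"])
    G=np.array([[np.cos(yaw),np.sin(yaw),0],[np.sin(yaw),-np.cos(yaw),0],[0,0,-1]])
    print("t",s["t"],"p",p.round(4),"F",np.round(s["wrist_force"],1),"open",round(s["opening"],2),"j",np.round(s["joint_pos"],2))
    print("shift",(R.T@(np.array([x,y,z])-p)).round(4),"dr",cv2.Rodrigues(R.T@G)[0].ravel().round(4))
def h2w(a,b): 
    c,s=np.cos(YAW),np.sin(YAW); return H+[c*a-s*b,s*a+c*b]
E
python3 - <<'E'
from h import *
save("wrist","w1")
print(h2w(-.177,-.096))
goto(*h2w(-.177,-.096),.12,YAW-np.pi/2)
k=arm.get_calibration("wrist");print(k)
E
```

```text
[ 0.67673527 -0.09062511]
t 1.85 p [ 0.598  -0.1586  0.2136] F [6.1 2.8 0.7] open 0.6 j [-0.28  0.39  1.46  0.01  1.29  1.27]
shift [ 0.0792 -0.0663  0.0944] dr [-0.0043 -0.0065  0.0041]
{'fx': 385.0261739525503, 'fy': 385.0261739525503, 'cx': 323.41863251864, 'cy': 236.26931697668354, 'hand_eye': array([[-1.10739194e-04, -9.60483853e-01, -2.78335689e-01,
         7.80983843e-02],
       [ 9.99999880e-01, -2.39357467e-04,  4.28115426e-04,
         7.94750430e-04],
       [-4.77819680e-04, -2.78335608e-01,  9.60483764e-01,
        -1.71138760e-01],
       [ 0.00000000e+00,  0.00000000e+00,  0.00000000e+00,
         1.00000000e+00]])}
```

View pics/w1.png

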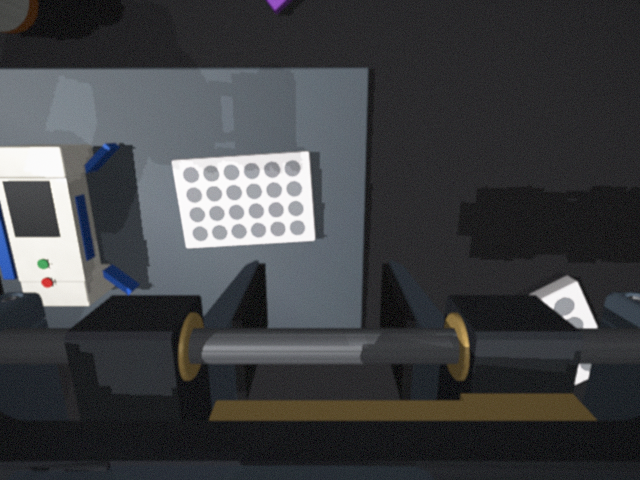

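The wrist view shows the plate with corners at about (172,160), (308,151), (315,241) and (186,248). The deck corner is at (368,68) and the flared guide tips at about (115,147) and (135,290).

```bash
cat >> h.py <<'E'
def wun(uv,z,p,R):
    k=arm.get_calibration("wrist");E=np.array(k["hand_eye"]);uv=np.atleast_2d(uv).astype(float)
    d=np.c_[(uv[:,0]-k["cx"])/k["fx"],(uv[:,1]-k["cy"])/k["fy"],np.ones(len(uv))]@(R@E[:3,:3]).T
    o=R@E[:3,3]+p
    return (o+d*((z-o[2])/d[:,2])[:,None])[:,:2]
def w2h(w):
    c,s=np.cos(YAW),np.sin(YAW); d=np.atleast_2d(w)-H; return np.c_[c*d[:,0]+s*d[:,1],-s*d[:,0]+c*d[:,1]]
E
python3 - <<'E'
from h import *
R=np.array([[1,.012,0],[.012,-1,0],[0,0,-1.]]);p=np.array([.5921,-.1641,.2141])
print("deck corner home",w2h(wun([[368,68]],.01,p,R)))
P=w2h(wun([[172,160],[308,151],[315,241],[186,248]],.0235,p,R));print(P*1000,P.mean(0)*1000,np.linalg.norm(P-np.roll(P,1,0),axis=1))
E
```

```text
deck corner home [[-0.29059358 -0.13762459]]
[[-110.35736655  -57.2491218 ]
 [-236.24268764  -65.36267695]
 [-242.13257303   21.08156966]
 [-114.79406034   28.25308054]] [-175.88167189  -18.31928713] [0.08561723 0.12614652 0.08664467 0.1275403 ]
```

>>> drive_tool(translation=[[0.04,-0.033,0.03],[0.079,-0.066,0.06],[0.079,-0.066,0.09],[0.079,-0.066,0.09],[0.079,-0.066,0.09],[0.079,-0.066,0.09]], dr=[[0,0,0],[0,0,0],[0,0,0],[0,0,0],[0,0,0],[0,0,0]])

```text
t: 2.45
tool_pos: [0.6694, -0.1, 0.1261]
ee_rot: [[1.0, 0.011, 0.003], [0.011, -1.0, -0.001], [0.003, 0.001, -1.0]]
wrist_force: [-0.4, 0.1, -0.4]
opening: 0.598
```

```bash
python3 - <<'E'
from h import *
goto(*h2w(-.177,-.098),.015,YAW-np.pi/2)
E
```

```text
t 2.45 p [ 0.6694 -0.1     0.1261] F [-0.4  0.1 -0.4] open 0.6 j [-0.17  0.54  1.44 -0.    1.16  1.4 ]
shift [ 0.0091 -0.0094  0.1112] dr [ 0.001  -0.0031 -0.0012]
```

>>> drive_tool(translation=[[0.009,-0.009,0.03],[0.009,-0.009,0.06],[0.009,-0.009,0.09],[0.009,-0.009,0.105],[0.009,-0.009,0.105],[0.009,-0.009,0.105]], dr=[[0,0,0],[0,0,0],[0,0,0],[0,0,0],[0,0,0],[0,0,0]])

```text
t: 3.05
tool_pos: [0.6789, -0.0905, 0.021]
ee_rot: [[1.0, 0.011, 0.003], [0.011, -1.0, -0.001], [0.003, 0.001, -1.0]]
wrist_force: [0.2, 0.1, 1.3]
opening: 0.599
```

```bash
python3 - <<'E'
from h import *
goto(*h2w(-.177,-.059),.015,YAW-np.pi/2)
E
```

```text
t 3.05 p [ 0.6789 -0.0905  0.021 ] F [0.2 0.1 1.3] open 0.6 j [-0.15  0.64  1.53 -0.    0.96  1.41]
shift [-0.0392  0.0002  0.0058] dr [ 0.0006 -0.0032 -0.0011]
```

>>> drive_tool(translation=[[0,0,0.006],[-0.006,0,0.006],[-0.012,0,0.006],[-0.017,0,0.006],[-0.02,0,0.006],[-0.023,0,0.006],[-0.026,0,0.006],[-0.029,0,0.006],[-0.032,0,0.006],[-0.035,0,0.006],[-0.038,0,0.006],[-0.039,0,0.006]], dr=[[0,0,0],[0,0,0],[0,0,0],[0,0,0],[0,0,0],[0,0,0],[0,0,0],[0,0,0],[0,0,0],[0,0,0],[0,0,0],[0,0,0]])

```text
t: 4.25
tool_pos: [0.6384, -0.0902, 0.0129]
ee_rot: [[1.0, 0.012, -0.0], [0.012, -1.0, -0.0], [-0.0, 0.0, -1.0]]
wrist_force: [1.5, 0.9, 1.0]
opening: 0.598
```

```bash
python3 - <<'E'
from h import *
goto(*h2w(-.177,-.059),.015,YAW-np.pi/2)
save("top","t2")
for d in arm.regions_of("plate","top"):
    r=cv2.minAreaRect(np.float32(w2h(unproj("top",cv2.findNonZero(d["region"].astype(np.uint8)).reshape(-1,2),.0235)[:,:2])*1000)); print(d["conf"],r)
I=cv2.imread("pics/t2.png")[190:340,240:420]; cv2.imwrite("pics/t2c.png",cv2.resize(I,None,fx=4,fy=4,interpolation=3))
E
```

```text
t 4.25 p [ 0.6384 -0.0902  0.0129] F [1.5 0.9 1. ] open 0.6 j [-0.16  0.6   1.64 -0.    0.9   1.4 ]
shift [ 0.0014  0.0009 -0.0021] dr [ 0.      0.0003 -0.0004]
0.85 ((-462.03778076171875, 156.8739471435547), (178.76177978515625, 120.15892028808594), 31.211206436157227)
0.72 ((-199.55087280273438, -257.9925537109375), (88.03237915039062, 131.9270477294922), 40.815406799316406)
0.5 ((-167.70587158203125, -22.529834747314453), (132.44300842285156, 43.52225112915039), 13.432872772216797)
```

View pics/t2c.png

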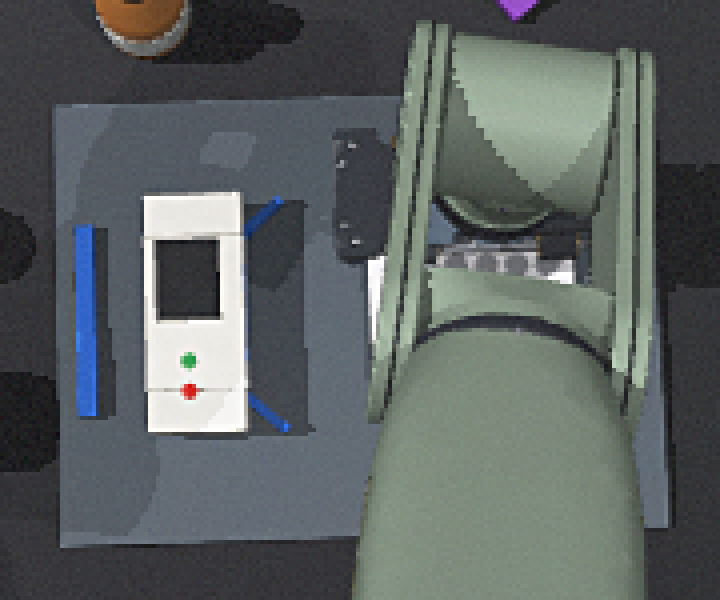

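The arm hides the plate in the top view, and only part of it shows at about (470,265) in the crop. I'll back off, rise, turn a quarter and look with the wrist camera from behind the plate.

>>> drive_tool(translation=[[0.01,0,0],[0.02,0,-0.01],[0.02,0,-0.05],[0.02,0,-0.1],[0.02,0,-0.12]], dr=[[0,0,0],[0,0,0],[0,0,0],[0,0,0],[0,0,0]])

```text
t: 4.85
tool_pos: [0.6616, -0.0902, 0.1377]
ee_rot: [[1.0, 0.012, 0.007], [0.012, -1.0, -0.001], [0.007, 0.001, -1.0]]
wrist_force: [-0.3, 0.9, -0.3]
opening: 0.6
```

```bash
python3 - <<'E'
from h import *
goto(*h2w(-.284,0),.17,YAW)
E
```

```text
t 4.85 p [ 0.6616 -0.0902  0.1377] F [-0.3  0.9 -0.3] open 0.6 j [-0.15  0.51  1.45 -0.    1.17  1.41]
shift [-0.0806  0.1076 -0.0327] dr [ 0.0066 -0.0046 -1.571 ]
```

>>> drive_tool(translation=[[-0.02,0.03,-0.02],[-0.04,0.06,-0.033],[-0.08,0.108,-0.033],[-0.08,0.108,-0.033],[-0.08,0.108,-0.033],[-0.08,0.108,-0.033],[-0.08,0.108,-0.033],[-0.08,0.108,-0.033],[-0.08,0.108,-0.033],[-0.08,0.108,-0.033],[-0.08,0.108,-0.033],[-0.08,0.108,-0.033]], dr=[[0,0,-0.15],[0,0,-0.3],[0,0,-0.45],[0,0,-0.6],[0,0,-0.75],[0,0,-0.9],[0,0,-1.05],[0,0,-1.2],[0,0,-1.35],[0,0,-1.5],[0,0,-1.571],[0,0,-1.571]])

```text
t: 6.05
tool_pos: [0.5804, -0.1989, 0.1657]
ee_rot: [[-0.012, 1.0, -0.001], [1.0, 0.012, 0.0], [0.0, -0.001, -1.0]]
wrist_force: [-0.3, -1.0, 0.8]
opening: 0.6
```

```bash
python3 - <<'E'
from h import *
goto(*h2w(-.284,0),.1,YAW)
save("wrist","w3")
for d in arm.regions_of("plate","wrist"):
    s=arm.read_state()
    r=cv2.minAreaRect(np.float32(w2h(wun(cv2.findNonZero(d["region"].astype(np.uint8)).reshape(-1,2),.0235,np.array(s["tool_pos"]),np.array(s["ee_rot"])))*1000)); print(d["conf"],r)
E
```

```text
t 6.05 p [ 0.5804 -0.1989  0.1657] F [-0.3 -1.   0.8] open 0.6 j [-0.35  0.41  1.55 -0.    1.18 -0.36]
shift [0.0001 0.0017 0.0657] dr [-0.0006 -0.0001 -0.0003]
0.91 ((-216.9499969482422, -229.23953247070312), (87.53245544433594, 80.55648803710938), 39.44882583618164)
0.66 ((-178.21258544921875, 3.716655731201172), (85.6751708984375, 116.56912994384766), 89.8958511352539)
```

View pics/w3.png

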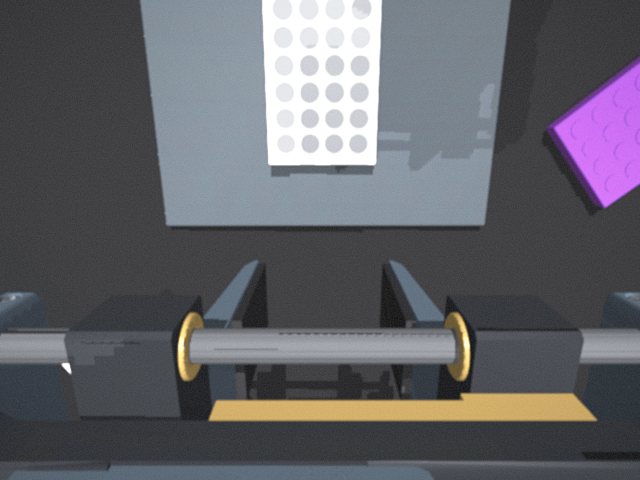

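The wrist view shows the plate square to the deck. Its trailing edge is at row 164 between columns 268 and 376, about 3.5 mm to the +y side and at s≈−0.238. I'll descend behind it and push, drifting back to y=0.

>>> drive_tool(translation=[[0,-0.002,0.04],[0,-0.002,0.08],[0,-0.002,0.12],[0,-0.002,0.14],[0,-0.002,0.147],[0,-0.002,0.149],[0,-0.002,0.149]], dr=[[0,0,0],[0,0,0],[0,0,0],[0,0,0],[0,0,0],[0,0,0],[0,0,0]])

```text
t: 6.85
tool_pos: [0.579, -0.1992, 0.0179]
ee_rot: [[-0.012, 1.0, 0.002], [1.0, 0.012, -0.001], [-0.001, 0.002, -1.0]]
wrist_force: [-0.1, -0.4, -0.3]
opening: 0.598
```

```bash
python3 - <<'E'
from h import *
goto(*h2w(-.2,0),.014,YAW)
E
```

```text
t 6.85 p [ 0.579  -0.1992  0.0179] F [-0.1 -0.4 -0.3] open 0.6 j [-0.35  0.55  1.72 -0.    0.86 -0.36]
shift [0.0844 0.003  0.0039] dr [ 0.0018  0.0008 -0.0005]
```

>>> drive_tool(translation=[[0.01,0,0.003],[0.02,0,0.003],[0.027,0,0.003],[0.034,0,0.003],[0.042,0.0005,0.003],[0.05,0.001,0.003],[0.058,0.0015,0.003],[0.066,0.002,0.003],[0.074,0.0025,0.003],[0.082,0.003,0.003],[0.09,0.0035,0.003],[0.094,0.0035,0.003]], dr=[[0,0,0],[0,0,0],[0,0,0],[0,0,0],[0,0,0],[0,0,0],[0,0,0],[0,0,0],[0,0,0],[0,0,0],[0,0,0],[0,0,0]])

```text
t: 8.05
tool_pos: [0.5805, -0.104, 0.0139]
ee_rot: [[-0.013, 1.0, -0.0], [1.0, 0.013, 0.0], [0.0, -0.0, -1.0]]
wrist_force: [0.9, -2.1, 0.7]
opening: 0.6
```

```bash
python3 - <<'E'
from h import *
goto(*h2w(-.08,0),.014,YAW)
save("scene","s4")
I=cv2.imread("pics/s4.png")[150:310,215:430]; cv2.imwrite("pics/s4c.png",cv2.resize(I,None,fx=3.5,fy=3.5,interpolation=3))
E
```

```text
t 8.05 p [ 0.5805 -0.104   0.0139] F [ 0.9 -2.1  0.7] open 0.6 j [-0.2   0.53  1.78  0.    0.83 -0.21]
shift [ 1.092e-01  4.000e-04 -1.000e-04] dr [-0.     -0.      0.0004]
```

View pics/s4c.png

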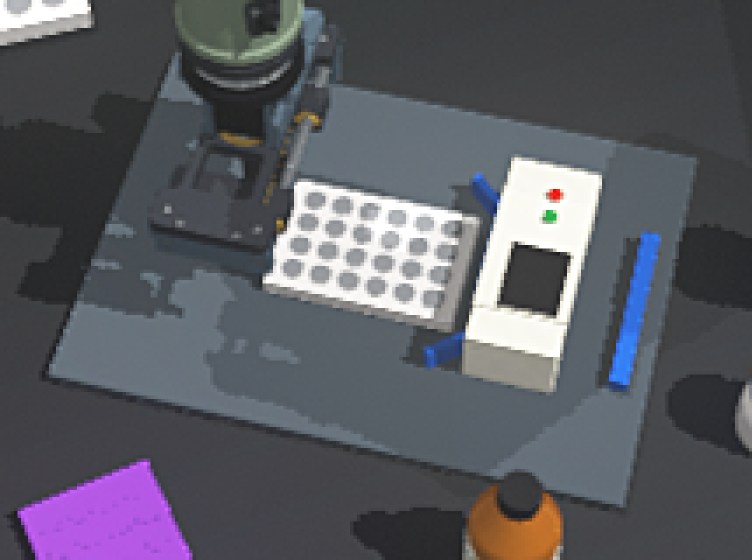

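The plate is square and entering the flared mouth (leading edge at about (465,270) in the crop), pushed with about 2 N. I'll keep going.

>>> drive_tool(translation=[[0.007,0,0],[0.014,0,0],[0.021,0,0],[0.028,0,0],[0.035,0,0],[0.042,0,0],[0.05,0,0],[0.058,0,0],[0.066,0,0],[0.074,0,0],[0.082,0,0],[0.088,0,0]], dr=[[0,0,0],[0,0,0],[0,0,0],[0,0,0],[0,0,0],[0,0,0],[0,0,0],[0,0,0],[0,0,0],[0,0,0],[0,0,0],[0,0,0]])

```text
t: 9.3
tool_pos: [0.5793, -0.0161, 0.0139]
ee_rot: [[-0.012, 1.0, -0.0], [1.0, 0.012, -0.0], [-0.0, -0.0, -1.0]]
wrist_force: [-0.7, -1.6, 0.5]
opening: 0.601
```

>>> drive_tool(translation=[[0.003,0,0],[0.006,0,0],[0.009,0,0],[0.012,0,0],[0.012,0,0]], dr=[[0,0,0],[0,0,0],[0,0,0],[0,0,0],[0,0,0]])

```text
t: 9.8
tool_pos: [0.5793, -0.0046, 0.014]
ee_rot: [[-0.012, 1.0, 0.0], [1.0, 0.012, 0.0], [0.0, 0.0, -1.0]]
wrist_force: [0.4, 0.0, -0.4]
opening: 0.604
```

```bash
python3 - <<'E'
from h import *
goto(*h2w(-.08,0),.014,YAW)
E
```

```text
t 9.8 p [ 0.5793 -0.0046  0.014 ] F [ 0.4  0.  -0.4] open 0.6 j [-0.03  0.52  1.81  0.    0.81 -0.04]
shift [ 0.0098  0.0004 -0.    ] dr [ 0.0001 -0.0001 -0.0001]
```

>>> drive_tool(translation=[[0.0015,0,0],[0.003,0,0],[0.0045,0,0],[0.006,0,0]], dr=[[0,0,0],[0,0,0],[0,0,0],[0,0,0]])

```text
t: 10.2
tool_pos: [0.5792, 0.0011, 0.014]
ee_rot: [[-0.012, 1.0, 0.0], [1.0, 0.012, -0.0], [-0.0, 0.0, -1.0]]
wrist_force: [-0.1, -0.4, 0.4]
opening: 0.6
```

>>> drive_tool(translation=[[0.001,0,0],[0.002,0,0]], dr=[[0,0,0],[0,0,0]])

```text
t: 10.4
tool_pos: [0.5792, 0.0032, 0.014]
ee_rot: [[-0.012, 1.0, 0.0], [1.0, 0.012, -0.0], [-0.0, 0.0, -1.0]]
wrist_force: [-0.2, -1.0, 0.3]
opening: 0.601
```

>>> drive_tool(translation=[[0.001,0,0],[0.002,0,0]], dr=[[0,0,0],[0,0,0]])

```text
t: 10.6
tool_pos: [0.5794, 0.0033, 0.014]
ee_rot: [[-0.014, 1.0, 0.001], [1.0, 0.014, -0.004], [-0.004, 0.001, -1.0]]
wrist_force: [0.0, -10.3, 0.3]
opening: 0.602
```

>>> drive_tool(translation=[[0.001,0,0],[0.002,0,0]], dr=[[0,0,0],[0,0,0]])

```text
t: 10.8
tool_pos: [0.5794, 0.0034, 0.0141]
ee_rot: [[-0.015, 1.0, 0.001], [1.0, 0.015, -0.006], [-0.006, 0.001, -1.0]]
wrist_force: [0.1, -16.4, 0.7]
opening: 0.599
```

```bash
python3 - <<'E'
from h import *
goto(*h2w(-.08,0),.014,YAW)
save("scene","s5")
I=cv2.imread("pics/s5.png")[150:310,215:430]; cv2.imwrite("pics/s5c.png",cv2.resize(I,None,fx=3.5,fy=3.5,interpolation=3))
E
```

```text
t 10.8 p [0.5794 0.0034 0.0141] F [  0.1 -16.4   0.7] open 0.6 j [-0.01  0.52  1.81 -0.01  0.81 -0.02]
shift [0.0018 0.0001 0.0001] dr [0.0006 0.0065 0.0029]
```

View pics/s5c.png

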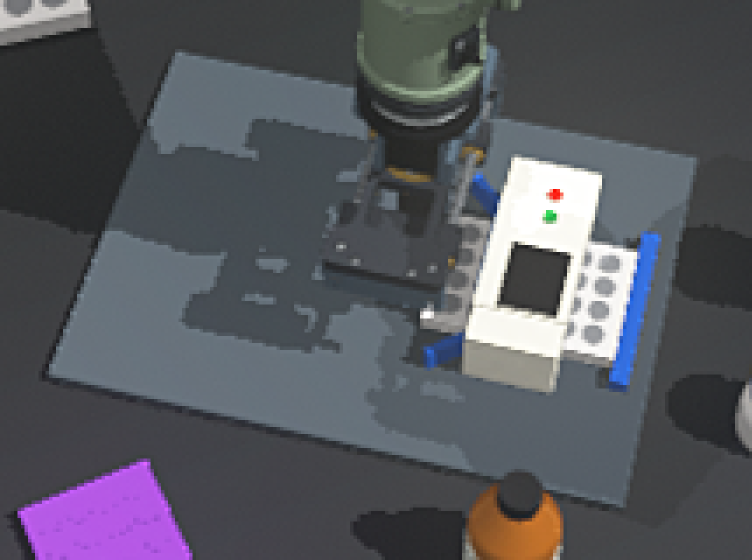

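The plate is against the stop bar: the force jumped to 16 N at the expected place, and the plate's end touches the blue bar at about (635,300) in the crop. Backing off and rising.

>>> drive_tool(translation=[[-0.005,0,0],[-0.015,0,0],[-0.03,0,0],[-0.04,0,-0.02],[-0.06,0,-0.06],[-0.09,0,-0.1],[-0.12,0,-0.14],[-0.15,0,-0.15],[-0.15,0,-0.15],[-0.15,0,-0.15]], dr=[[0,0,0],[0,0,0],[0,0,0],[0,0,0],[0,0,0],[0,0,0],[0,0,0],[0,0,0],[0,0,0],[0,0,0]])

```text
t: 11.85
tool_pos: [0.5804, -0.1435, 0.1637]
ee_rot: [[-0.01, 1.0, -0.0], [1.0, 0.01, 0.001], [0.001, -0.0, -1.0]]
wrist_force: [-1.3, -0.4, 0.4]
opening: 0.599
```

```bash
python3 - <<'E'
from h import *
goto(*h2w(-.08,0),.014,YAW)
save("scene","s6");save("top","t6")
a=cv2.resize(cv2.imread("pics/s6.png")[170:300,310:430],None,fx=4,fy=4,interpolation=3)[:, :400]
b=cv2.resize(cv2.imread("pics/t6.png")[210:340,240:340],None,fx=4,fy=4,interpolation=3)
cv2.imwrite("pics/c6.png",np.hstack([a,b]))
# expected outline of home plate vs. image: corners at top face
P=np.array([[sx*.064,sy*.043] for sx,sy in((1,1),(1,-1),(-1,-1),(-1,1))])
W=np.array([[*h2w(*p),.0235] for p in P])
print("scene crop",((project("scene",W)-[310,170])*4).round(),"top crop",((project("top",W)-[240,210])*4+[400,0]).round())
for n in("reagent","beaker","jar"):
    print(n,[np.round(arm.regions_of(n,c)[0]["uv"]) for c in("top","scene")])
E
```

```text
t 11.85 p [ 0.5804 -0.1435  0.1637] F [-1.3 -0.4  0.4] open 0.6 j [-0.26  0.39  1.59  0.    1.16 -0.27]
shift [0.1486 0.0008 0.1498] dr [-0.0004 -0.0008 -0.002 ]
scene crop [[345. 204.]
 [318. 327.]
 [ 97. 278.]
 [131. 159.]] top crop [[492. 308.]
 [489. 171.]
 [694. 164.]
 [698. 302.]]Traceback (most recent call last):
  File "<stdin>", line 12, in <module>
IndexError: list index out of range
```

View pics/c6.png

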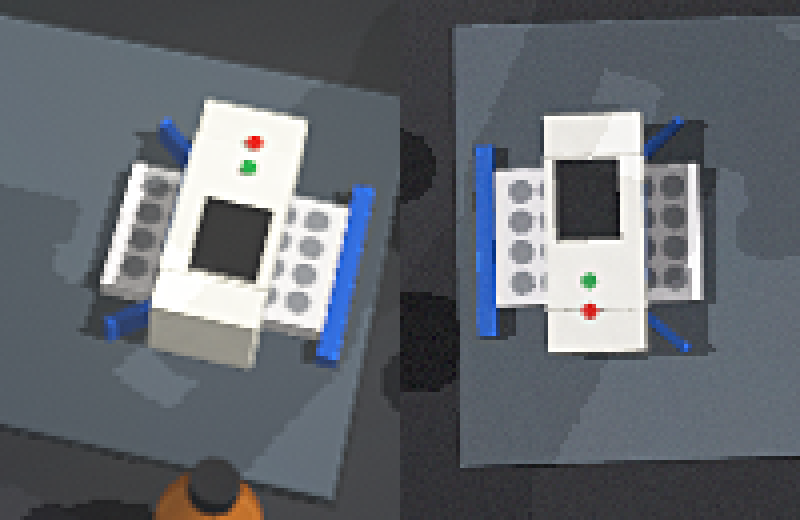

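Both views show the plate square and flush against the stop bar with no visible gap. Its trailing corners match the predicted home outline within about 1 px, the gripper is clear and the bottle looks undisturbed. Handing in.

```bash
python3 -c "
from rig import arm
print(arm.hand_in())"
```

```text
the job is handed in; nothing more can be done
None
```

The plate is home under the bridge, flush against the blue stop bar, and the job is handed in at about 12 s of robot time. I pushed it sideways onto the tunnel's line with the two fingertips. Then I pushed it from behind through the mouth until the force jumped from about 1 N to 16 N at the stop, and backed the gripper clear.

**Last checks:**
- **Plate:** In the final top and scene pictures it is square, with no visible gap to the stop bar. By eye, its outline sits within about 1 to 2 pixels of the predicted home position (about 2 to 5 mm, so this alone does not prove the 4 mm limit). The stop force came with the fingers about 2 mm short of where I expected, which is within calibration accuracy.
- **Bottle, beaker and jar:** My final network check on these stopped with an error because it did not detect the bottle in the top picture, so their positions were not re-measured. The arm never went near them, and the bottle looked undisturbed in the last scene picture.
- **Earlier measurement:** While the arm hid the plate after the sideways push, the top-camera plate reading was wrong, so I used the wrist camera instead.

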